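# Change gear on the polishing machine through its H-gate

### The job

The polishing machine's gear lever is parked in the slot with the white bars. Push it with the outside of the fingers through the H-shaped gate, fully home into the slot with the green bars, and leave it there. Do not take the lever between the fingers, do not force it, do not put it into the red or the blue slot on the way, and leave the vases, the hammer and the tin undisturbed.

Things in the scene. Friction and masses are not known exactly. Their poses are not given: they have to be found in the camera images.
- machine: Green polishing machine, fixed. Gearbox 150 (x) x 140 (y) mm on a 170 x 160 foot; motor (diameter 102) on its -y side out to y = -220 mm, felt mop (diameter 96) on a spindle on its +y side out to y = 195 mm, both lower than 108 mm. Origin on the table under the gearbox's middle; x points away from the robot (yaw up to about 0.4 rad either way), y along the spindle, z up.
- gate (a point): Middle of the H-gate, on top of the light grey plate (140 x 130 mm, 6 thick), 107 mm above the table. Slots, machine axes: a cross lane along y at x = 0, 20 mm wide, joins two columns along x at y = +24 and -24 mm, each 18 mm wide, ending at x = +38 and -38 mm: four slots. Corners between lane and slots rounded 5 mm. Only the lever rises above the plate.
- pivot (a point): The lever's pivot, inside the gearbox, 25 mm above the table on the machine's z axis. The lever tilts about it along machine x and y as far as the gate lets its stem go, and stays where it is left (stiff joints, 0.3 N m each: moving the ball takes about 2 to 4 N). The slot ends are slightly cushioned stops.
- knob (a point): Centre of the black ball (diameter 44 mm) on top of the lever, 150 mm from the pivot, on a steel stem 10 mm in diameter. 175 mm above the table with the lever upright; about 160 mm when home in a slot, where it leans out to about x = +-53, y = +-41 mm in the machine's frame.
- stem (a point): Point on the lever's stem 88 mm from the pivot, about where it leaves the gate plate. Upright it is on the machine's z axis; fully home in a slot it lies at about x = +-31, y = +-24 mm (machine frame).
- shank (a point): Point on the lever's stem 115 mm from the pivot, just under the ball.
- shift (a joint): Tilt of the lever along machine x, rad: 0 in the cross lane, positive towards machine +x, about +-0.36 fully home in a slot.
- cross (a joint): Tilt of the lever across the columns, rad: positive towards machine -y; about -0.29 in the column at y = +24 mm, +0.29 in the column at y = -24 mm.
- mark_white: Pair of flat white bars on the gate plate, one each side of a slot's end, each 30 (machine x) x 6 x 2 mm, centre lines 25 mm apart. Origin midway between the bars, on the plate's top: the point where the lever's stem stands when it is fully home in the white slot. Always the slot nearer the robot (machine x = -31 mm) in the column at machine +y; the lever starts in it.
- mark_green: Pair of flat green bars on the gate plate, one each side of a slot's end, each 30 (machine x) x 6 x 2 mm, centre lines 25 mm apart. Origin midway between the bars, on the plate's top: the point where the lever's stem stands when it is fully home in the green slot. The slot to choose; green and red change places between the two slots of the column at machine -y.
- mark_red: Pair of flat red bars on the gate plate, one each side of a slot's end, each 30 (machine x) x 6 x 2 mm, centre lines 25 mm apart. Origin midway between the bars, on the plate's top: the point where the lever's stem stands when it is fully home in the red slot. A slot to keep out of.
- mark_blue: Pair of flat blue bars on the gate plate, one each side of a slot's end, each 30 (machine x) x 6 x 2 mm, centre lines 25 mm apart. Origin midway between the bars, on the plate's top: the point where the lever's stem stands when it is fully home in the blue slot. A slot to keep out of, always straight across the lane from the white one.
- vase_a: Loose silver fluted vase, 151 mm tall, about 86 mm at its widest near the top, standing behind the machine (beyond it from the robot). Origin at the centre of its underside.
- vase_b: A second vase like the first, standing beside it behind the machine. Origin at the centre of its underside.
- hammer: Loose hammer, 250 mm long, lying in front of the machine roughly along machine y. Origin at its underside.
- tin: Loose red tin, 60 mm in diameter, 45 mm tall, brass lid, standing behind the machine near the motor's end. Origin at the centre of its underside.

How it is judged (in metres and radians):
On the way, in this order (a step that is already met when the one before it is completed fails the run):
1. the lever is out of the white slot, in the cross lane or past it (value of joint shift above -0.09 rad), for 0.1 s.
2. the lever is home in the green slot (horizontal distance between stem and mark_green below 0.007 m), for 0.2 s.
At the end, for the whole second after the job is handed in: The stem stands in the green slot within 7 mm of its fully home point and at rest; vases, hammer and tin within 20 mm of where they stood (horizontal distance between stem and mark_green below 0.007 m and velocity of joint shift between -0.05 and 0.05 rad/s and distance of each of vase_a, vase_b, hammer, tin from where it was at the start of the episode below 0.02 m); the robot touches nothing.
It fails at once if the lever is taken between the fingers (distance between the grasp point and knob below 0.024 m or distance between the grasp point and shank below 0.014 m).
It fails at once if the lever is forced (more than 40 N) (contact force between the fingers and shift above 40 N).
It fails at once if the lever goes deep into the red or the blue slot (horizontal distance between stem and mark_red below 0.01 m or horizontal distance between stem and mark_blue below 0.01 m).
It fails at once if a vase, the hammer or the tin is pushed more than 20 mm, lifted or tipped (distance of any of vase_a, vase_b, hammer, tin from where it was at the start of the episode above 0.02 m or angle between any of vase_a, vase_b, hammer, tin's own z axis and vertical above 0.3 rad).
It also fails if it takes over 61 s, if anything falls off the work surface, if the arm or the gripper's body presses on something with over 40 N, if the wrist force passes 120 N, or if a joint passes its speed limit or range.

### The arm

A 6-joint arm with a two-finger parallel gripper is mounted at the origin on the work surface. World frame = base frame: x ahead of the robot, y to its left, z up, the work surface at z = 0. Lengths are in m, angles in degrees, forces in N, time in s.
With the tool pointing down it reaches from about 0.4 to 0.825 m from the base axis. Payload 7 kg.
Tool frame: the origin (TCP) lies midway between the tips of the shut fingers; the grasp point (between the pads) lies r.grasp_offset behind it (r.grasp_offset is the distance from the TCP to the grasp point, in m); x points along the fingers, z is the direction in which the jaws open and shut, and the axes are right-handed (so a half turn about x gives the same grasp; the last joint's range is limited). The gripper opens to 88 mm and grips with 3 to 60 N. Pads are 19 mm wide; open, the fingers measure 130 mm over their backs; the gripper's body (78 mm by 193 mm) begins 47 mm behind the grasp point.
Start: joints at [-55.743, 20.546, 0.682, 0, -70.136, -16.507], TCP at [0.206, -0.643, 0.198] pointing down, gripper open.
Joint ranges: [-176.03, 176.03], [-82.01, 121.73], [-58.28, 71.71], [-173.87, 95.51], [-174.79, -0.11], [-173.66, 173.66]. Speed limits (degrees/s): [136.94, 136.94, 172.46, 180, 180, 180].

### API

Orientations are given as [roll, pitch, yaw] about the fixed x, y, z axes, in that order (R = Rz(yaw) Ry(pitch) Rx(roll)).
In Python, from plant import readout, vision, close_job, r gives the robot as it stands.
- The arm moves only by the shell command python3 -m handwheel 'ROWS' [OPENING] [FORCE]. ROWS is JSON, a list that holds one entry, the list of rows, each a list of 4 numbers: the shift along the world's x, y, z in units of 40 mm (1.0 is 40 mm), then the turn about the world's z in units of 5 degrees (1.0 is 5 degrees). In form: [[[tx, ty, tz, roll], ...]]. A call has 1 to 8 rows; each row shifts and turns the pose as measured when the row begins; what a row does not reach is not made up. A row lasts 1/10 s, in which the tool goes at most 50 mm and 8.59 degrees, less where a joint would pass 70% of its speed; a pose out of reach is approached as far as the arm can. A call is refused whole if a number of a shift passes 1 or a number of a turn 1, either way. A call with a gripper value outside its range is refused whole. OPENING is the finger opening in mm, from 0 to 87.6, set as the call begins (- or left out, the last holds). The fingers move at their own pace and stop on an object; FORCE is the grip in N (left out, the last holds). Time passes only in rows, so rows that do not move let the fingers close. It gives the time, the measured TCP pose, the force and the opening at its end, in the units of the state.
- readout.get_state(): the state, without advancing time (a new reading comes with each control period).
- vision.capture(name): name is "side" or "top"; returns the picture (384x512x3 uint8, blue, green, red); there is no depth.
- vision.get_calibration(name): a dict with "intrinsics" (3x3 intrinsics, pixels), "pose" (4x4, takes a point from camera to world coordinates). Camera axes: x right, y up, looking along -z (the intrinsics and any distortion apply to the point x, -y, -z); pixel columns grow to the right and rows downward; lengths in m; the calibration is good to about 2 mm. A picture is of the moment at which its call begins. get_calibration takes no time and is no camera call.
- close_job(): hands the job in, once; it reports no verdict.
The state is a dict: "time_s": time; "joints": joint angles; "qd": joint speeds; "joint_torque": joint torques, N m; "tcp_pos": TCP position; "eef_rot": TCP orientation; "contact_force": force on the tool from outside, world axes, zero at the start; "moment": the same for the moment, N m; "gripper_width": finger opening in m.
Only numpy, scipy, OpenCV 4.12 (cv2) and the standard library are available. Lean on these libraries where they do the work, as an engineer would, in place of code of your own. Each camera call takes 0.05 s, during which the arm holds its last target.

## Working session

There is one attempt and no reset: what is moved stays moved. The work goes in short steps, Python scripts to look and compute and a shell command to move; the robot and the scene stay as the last step left them, time stands still between calls to the robot, and variables do not carry over. Pictures are saved under pics/ and viewed, and the job is handed in when it is done.

```bash
mkdir -p pics; python3 - <<'E'
from plant import readout, vision, r
import cv2
print(readout.get_state()); print(r.grasp_offset)
for n in("side","top"):
    cv2.imwrite(f"pics/{n}0.png",vision.capture(n)); print(vision.get_calibration(n))
E
```

```text
{'time_s': 0.0, 'joints': array([-5.57422141e+01,  2.05906087e+01,  6.33603854e-01, -2.23208091e-02,
       -7.01358652e+01, -1.65070560e+01]), 'qd': array([ 0.0943527 , -0.0980451 , -0.04797551,  0.01511614,  0.03952696,
       -0.0480611 ]), 'joint_torque': array([-5.81727954e-05, -5.82714736e+01,  2.93064737e+01,  6.99727044e+00,
        6.98617485e-03, -1.70139865e-04]), 'tcp_pos': array([ 0.20560888, -0.64234897,  0.19662385]), 'eef_rot': array([  3.77715063,  89.90478819, 111.52027904]), 'contact_force': array([-0.56529541,  0.09483448,  0.24858144]), 'moment': array([ 0.01646517,  0.06511003, -0.0828733 ]), 'gripper_width': 0.08783326461112642}
0.0188
{'intrinsics': array([[471.78371942,   0.        , 257.99092144],
       [  0.        , 471.78371942, 188.29784606],
       [  0.        ,   0.        ,   1.        ]]), 'pose': array([[-0.99730915,  0.02290719, -0.06963995,  0.53602881],
       [-0.07124081, -0.52696327,  0.84689696,  0.74496888],
       [-0.01729767,  0.84957929,  0.52717722,  0.59945279],
       [ 0.        ,  0.        ,  0.        ,  1.        ]])}
{'intrinsics': array([[433.72818001,   0.        , 250.95850657],
       [  0.        , 433.72818001, 189.22038355],
       [  0.        ,   0.        ,   1.        ]]), 'pose': array([[ 0.01479755,  0.99455147, -0.10319111,  0.48887429],
       [-0.9997842 ,  0.01622188,  0.01297725,  0.01599566],
       [ 0.0145805 ,  0.10297681,  0.99457689,  1.15755103],
       [ 0.        ,  0.        ,  0.        ,  1.        ]])}
```

View pics/side0.png

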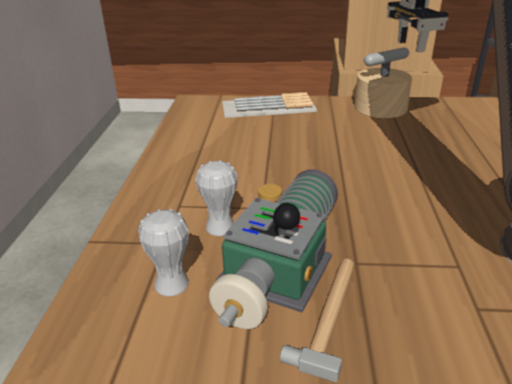

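View pics/top0.png

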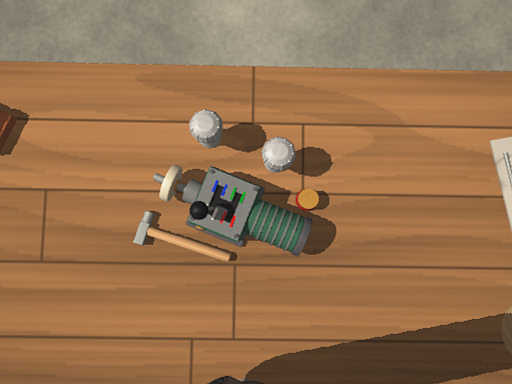

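```bash
python3 - <<'E'
import cv2
a=cv2.imread('pics/top0.png')[100:260,170:340]
cv2.imwrite('pics/topc.png',cv2.resize(a,None,fx=3.7,fy=3.7,interpolation=cv2.INTER_CUBIC))
E
```

```text
(no output)
```

View pics/topc.png

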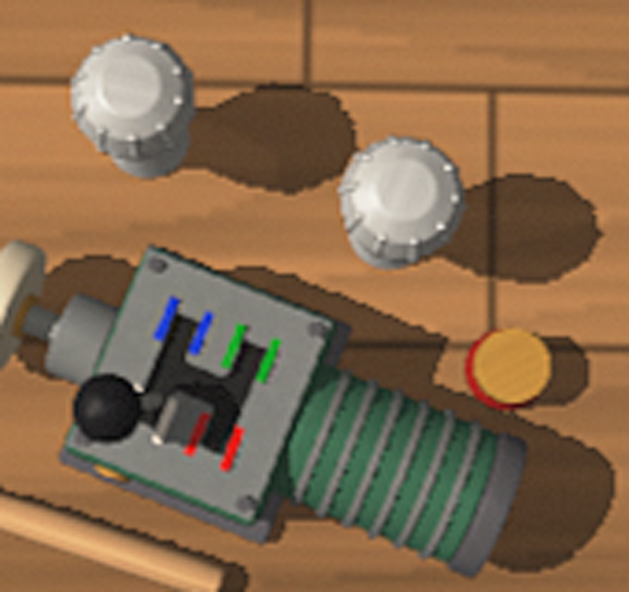

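The top view shows the ball at about crop (107,408). The blue bars are at upper left, (168,319) and (202,334). The green bars are at upper right, (235,346) and (268,361), and the red bars at lower right. So green is the far slot of the −y column: the path is +x into the lane, then −y, then +x.

```bash
cat > h.py <<'E'
import numpy as np
from plant import vision
def ray(n,u,v):
    c=vision.get_calibration(n);K=c["intrinsics"];P=c["pose"]
    d=np.array([(u-K[0,2])/K[0,0],-(v-K[1,2])/K[1,1],-1.]);return P[:3,3],P[:3,:3]@d
def atz(n,u,v,z):
    o,d=ray(n,u,v);return o+d*(z-o[2])/d[2]
def proj(n,p):
    c=vision.get_calibration(n);K=c["intrinsics"];P=c["pose"]
    q=P[:3,:3].T@(np.array(p)-P[:3,3]);return K[0,2]+K[0,0]*q[0]/-q[2],K[1,2]+K[1,1]*q[1]/q[2]
E
python3 - <<'E'
from h import *
f=lambda x,y:(170+(x-1.35)/3.7,100+(y-1.35)/3.7)
W=np.array([atz("top",*f(*p),.109)[:2] for p in[(185,326.5),(251.5,353.5),(215,441.5)]])
M=np.array([(31,24),(31,-24),(-31,-24)])/1000
mw,mm=W.mean(0),M.mean(0)
H=(M-mm).T@(W-mw);a=np.arctan2(H[0,1]-H[1,0],H[0,0]+H[1,1])
R=np.array([[np.cos(a),-np.sin(a)],[np.sin(a),np.cos(a)]]);t=mw-R@mm
print("yaw",a,np.degrees(a),"org",t,"res mm",1e3*(W-(M@R.T+t)))
k=atz("top",*f(107,408),.160)[:2];print("knob meas",k,"pred",t+R@[-.053,.041],"mach",R.T@(k-t))
for n,p,z in[("ball",(-.053,.041),.16),("plateC",(.07,.065),.107)]:
    w=t+R@p; print(n,w,proj("side",[*w,z]),proj("top",[*w,z]))
for n,p in dict(A=(-.10,.041),B=(-.033,.041),C=(0,.09),D=(0,.002),E=(-.04,-.041),F=(.02,-.041)).items():
    w=t+R@p;print(n,w,np.hypot(*w))
for p in [(130,90),(400,195)]: print("vase",atz("top",*f(*p),.151))
print("tin",atz("top",*f(510,367),.045))
E
```

```text
yaw -0.37808495342464365 -21.662672128632384 org [0.56233932 0.06797117] res mm [[-0.30809989 -0.39010732]
 [ 0.32243163  0.26584581]
 [-0.01433174  0.12426151]]
knob meas [0.54264677 0.12264653] pred [0.52821733 0.12563997] mach [-0.03848466  0.04354448]
ball [0.52821733 0.12563997] (np.float64(295.1484680059591), np.float64(217.7457806977964)) (np.float64(197.07560053617226), np.float64(216.1730311746179))
plateC [0.65138964 0.10254054] (np.float64(222.67314204695217), np.float64(233.16734794944324)) (np.float64(210.28954684123784), np.float64(166.78701866288955))
A [0.48453679 0.14298961] 0.5051949411057027
B [0.5468048  0.11825714] 0.5594463672126391
C [0.59556204 0.15161476] 0.6145577127383766
D [0.5630776  0.06982992] 0.5673910502984857
E [0.51002959 0.04463252] 0.5119787580254982
F [0.56579199 0.02248404] 0.5662385607814616
vase [0.74677502 0.11446271 0.151     ]
vase [ 0.68169581 -0.05895419  0.151     ]
tin [ 0.58179262 -0.14458489  0.045     ]
```

```bash
cat >> h.py <<'E'
from scipy.spatial.transform import Rotation as Ro
from plant import readout
A=-0.378; t=np.array([.5623,.0680]); Rm=np.array([[np.cos(A),-np.sin(A)],[np.sin(A),np.cos(A)]])
def st():
    s=readout.get_state();R=Ro.from_euler('xyz',s["eef_rot"],degrees=True).as_matrix();z=R[:,2]
    jaw=np.degrees(np.arctan2(z[1],z[0]))
    print("t",s["time_s"],"tcp",s["tcp_pos"].round(4),"mach",(Rm.T@(s["tcp_pos"][:2]-t)).round(4),"jaw",round(jaw,1),"F",s["contact_force"].round(1),"w",round(s["gripper_width"],4),"j6",s["joints"][5].round(1))
E
python3 -c "
from h import *; st()
print('unit rows per 10mm machine +x',Rm@[.25,0],'+y',Rm@[0,.25])"
python3 -m handwheel '[[[0.5,0.5,0.5,0],[0.9,1,0.5,0],[0.9,1,0.5,0],[0.9,1,0,0],[0.9,1,0,0],[0.9,1,0,0],[0.5,1,0,0],[0.5,1,0,0]]]' 0 10
python3 -c "
from h import *; st()"
```

```text
t 0.1 tcp [ 0.2056 -0.6424  0.1967] mach [-0.0693 -0.7919] jaw 107.7 F [0.5 0.3 0.6] w 0.0878 j6 -16.5
unit rows per 10mm machine +x [ 0.23235115 -0.0922656 ] +y [0.0922656  0.23235115]
time_s: 0.9
tcp_pos: [0.4305, -0.3534, 0.249]
eef_rot: [16.8, 89.4, 124.0]
contact_force: [0.7, -0.9, -0.3]
gripper_width: 0.029
t 0.9 tcp [ 0.4305 -0.3534  0.249 ] mach [ 0.033  -0.4403] jaw 107.2 F [ 0.7 -0.9 -0.3] w 0.029 j6 -53.2
```

```bash
python3 -m handwheel '[[[0.1,1,0,-1],[0.1,1,0,-1],[0.1,1,0,-1],[0.1,1,0,-1],[0.1,1,0,-1],[0.1,1,0,-1],[0.1,1,0,-1],[0.1,1,0,-0.5]]]'
python3 -c "
from h import *; st()"
```

```text
time_s: 1.7
tcp_pos: [0.4619, -0.0192, 0.2465]
eef_rot: [28.2, 89.2, 96.4]
contact_force: [1.4, -0.2, 0.0]
gripper_width: 0.0003
t 1.7 tcp [ 0.4619 -0.0192  0.2465] mach [-0.0611 -0.1181] jaw 68.3 F [ 1.4 -0.2  0. ] w 0.0003 j6 -132.9
```

```bash
python3 -m handwheel '[[[0.1,0.9,0,0],[0.1,0.9,0,0],[0.1,0.9,0,0],[0.1,0.9,0,0],[0.1,0.4,0,0],[0,0,0,0]]]'
python3 -c "
from h import *; st()"
```

```text
time_s: 2.3
tcp_pos: [0.4801, 0.1515, 0.2454]
eef_rot: [33.9, 89.2, 102.3]
contact_force: [-0.1, -0.9, 0.6]
gripper_width: 0.0005
t 2.3 tcp [0.4801 0.1515 0.2454] mach [-0.1072  0.0473] jaw 68.5 F [-0.1 -0.9  0.6] w 0.0005 j6 -150.6
```

Descend 100 mm to about z = 0.146, then look.

```bash
python3 -m handwheel '[[[0,0,-0.6,0],[0,0,-0.6,0],[0,0,-0.6,0],[0,0,-0.5,0],[0,0,-0.2,0],[0,0,0,0]]]'
python3 - <<'E'
from h import *; import cv2
st()
cv2.imwrite('pics/s1.png',cv2.resize(vision.capture("side")[130:330,180:380],None,fx=3,fy=3,interpolation=cv2.INTER_CUBIC))
E
```

```text
time_s: 2.9
tcp_pos: [0.4793, 0.1468, 0.1423]
eef_rot: [36.7, 89.2, 105.1]
contact_force: [-0.7, 0.1, -0.7]
gripper_width: 0.0004
t 2.9 tcp [0.4793 0.1468 0.1423] mach [-0.1062  0.0426] jaw 68.4 F [-0.7  0.1 -0.7] w 0.0004 j6 -150.1
```

View pics/s1.png

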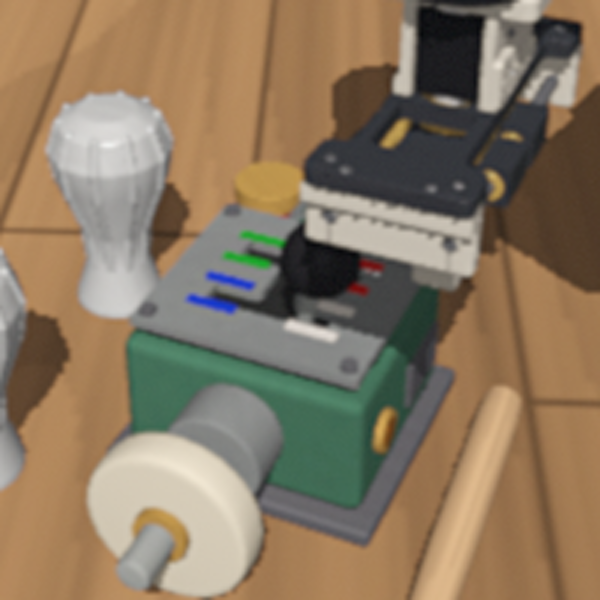

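```bash
python3 - <<'E'
from h import *
def pr(n,m,z):
    u,v=proj("side",[*(t+Rm@m),z]);print(n,m,z,round((u-180)*3),round((v-130)*3))
pr("tcp",(-.1062,.0426),.1423)
for x in(-.0095,.0095):
  for y in(-.021,.021): pr("tip",(-.1062+x,.0426+y),.1423)
for x in(-.039,.039):
  for y in(-.0965,.0965): pr("body",(-.1062+x,.0426+y),.208)
for X in(-.038,-.045,-.053):pr("ball",(X,.0415),.025+(.15**2-X**2-.0415**2)**.5)
E
```

```text
tcp (-0.1062, 0.0426) 0.1423 438 317
tip (-0.1157, 0.021599999999999998) 0.1423 468 299
tip (-0.1157, 0.0636) 0.1423 442 344
tip (-0.09670000000000001, 0.021599999999999998) 0.1423 434 290
tip (-0.09670000000000001, 0.0636) 0.1423 407 335
body (-0.1452, -0.0539) 0.208 571 139
body (-0.1452, 0.1391) 0.208 460 342
body (-0.06720000000000001, -0.0539) 0.208 434 111
body (-0.06720000000000001, 0.1391) 0.208 297 298
ball (-0.038, 0.0415) 0.16404585574550576 319 251
ball (-0.045, 0.0415) 0.16194068058834818 331 257
ball (-0.053, 0.0415) 0.1590475661845451 345 265
```

```bash
python3 - <<'E'
from h import *; import cv2
st()
s=cv2.resize(vision.capture("side")[100:260,220:400],None,fx=4,fy=4,interpolation=cv2.INTER_CUBIC)
u,v=proj("side",readout.get_state()["tcp_pos"]);cv2.circle(s,(int((u-220)*4),int((v-100)*4)),4,(0,0,255),-1)
cv2.imwrite('pics/s2.png',s[:600])
q=cv2.resize(vision.capture("top")[140:290,130:330],None,fx=4,fy=4,interpolation=cv2.INTER_CUBIC)
u,v=proj("top",readout.get_state()["tcp_pos"]);cv2.circle(q,(int((u-130)*4),int((v-140)*4)),4,(0,0,255),-1)
cv2.imwrite('pics/t2.png',q)
E
```

```text
t 2.95 tcp [0.4796 0.1471 0.143 ] mach [-0.106  0.043] jaw 68.4 F [-0.4  0.7 -0.2] w 0.0006 j6 -150.1
```

View pics/s2.png

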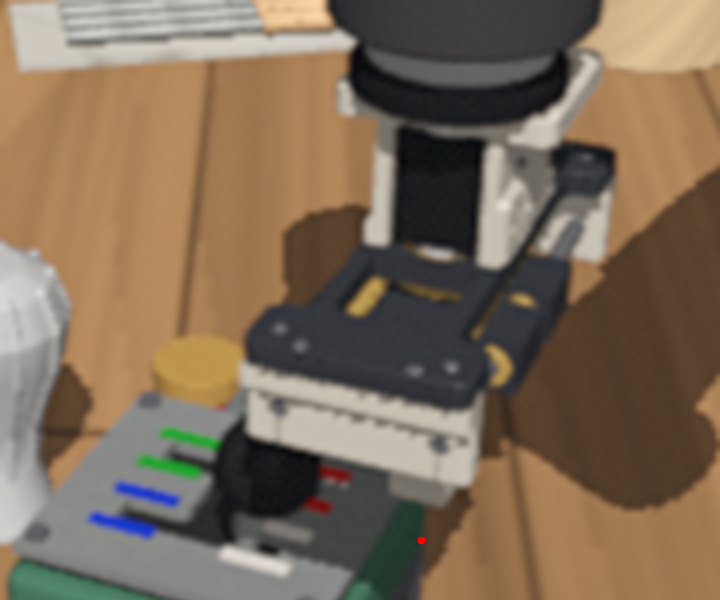

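View pics/t2.png

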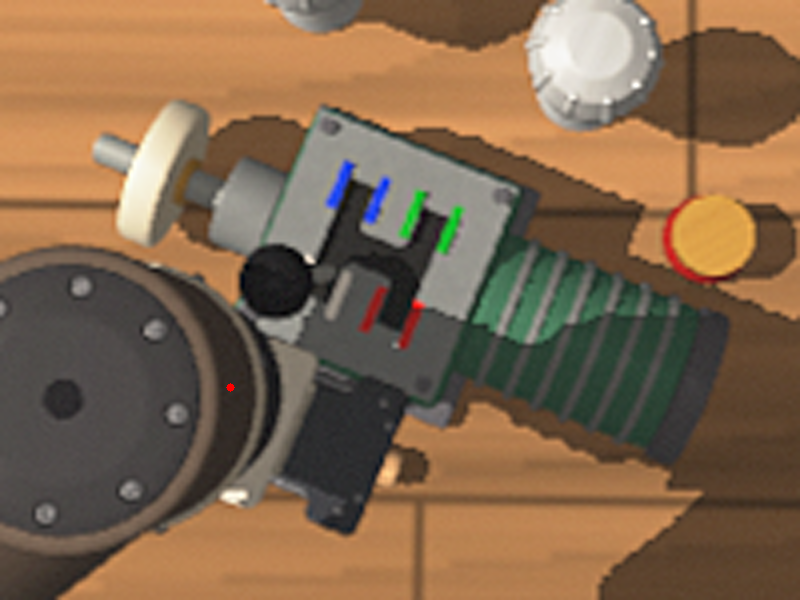

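```bash
python3 - <<'E'
from h import *; import cv2
p=np.array([.2056,-.6424,.1966]); a=np.radians(107.7); j=np.array([np.cos(a),np.sin(a),0])
s=cv2.resize(cv2.imread('pics/side0.png')[0:90,340:460],None,fx=6,fy=6,interpolation=cv2.INTER_CUBIC)
for q,c in[(p,(0,0,255)),(p+.044*j,(0,255,0)),(p-.044*j,(255,0,0)),(p+[0,0,.0188],(255,0,255)),(p+[0,0,.066],(255,255,0))]:
    u,v=proj("side",q);print(u,v);cv2.circle(s,(int((u-340)*6),int(v*6)),3,c,-1)
cv2.imwrite('pics/s3.png',s)
E
```

```text
408.5336946520033 56.45511814321341
416.34297394426505 60.79472485967497
401.13062597242003 52.34124215517181
409.52201842612936 49.9267788634815
412.0682780573678 33.1075469455713
```

View pics/s3.png

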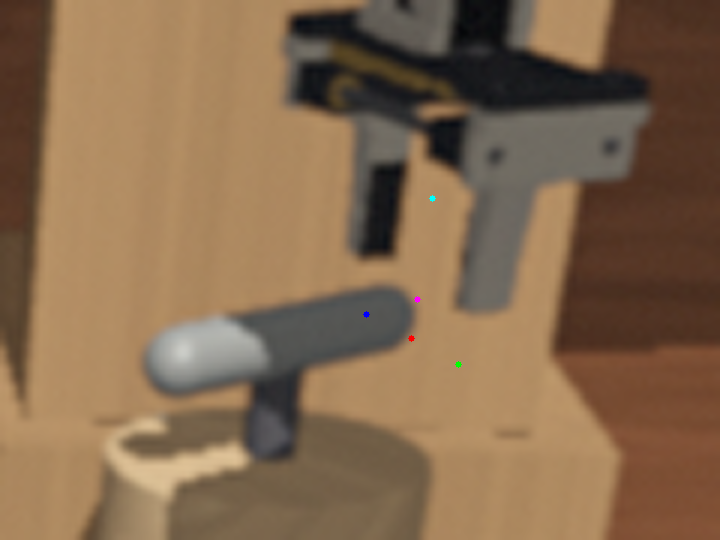

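The rendered fingertips, in this view and in the start view, sit about 25–30 mm above the projected TCP. I'll trust the pictures: lower 26 mm in the clear (nothing underneath here) and recheck.

```bash
python3 -m handwheel '[[[0,0,-0.3,0],[0,0,-0.3,0],[0,0,0,0]]]'
python3 - <<'E'
from h import *; import cv2
st()
s=cv2.resize(vision.capture("side")[150:270,240:380],None,fx=5,fy=5,interpolation=cv2.INTER_CUBIC)
p=readout.get_state()["tcp_pos"]
for dz in(0,.025):
  for x in(-.0095,.0095):
    for y in(-.021,.021):
      u,v=proj("side",p+[*(Rm@[x,y]),dz]);cv2.circle(s,(int((u-240)*5),int((v-150)*5)),3,(0,0,255) if dz==0 else (0,255,255),-1)
cv2.imwrite('pics/s4.png',s)
E
```

```text
time_s: 3.35
tcp_pos: [0.4817, 0.1487, 0.1204]
eef_rot: [11.8, 89.0, 80.2]
contact_force: [-0.5, 0.4, -0.2]
gripper_width: 0.0004
t 3.35 tcp [0.4817 0.1487 0.1204] mach [-0.1047  0.0452] jaw 68.4 F [-0.5  0.4 -0.2] w 0.0004 j6 -150.0
```

View pics/s4.png

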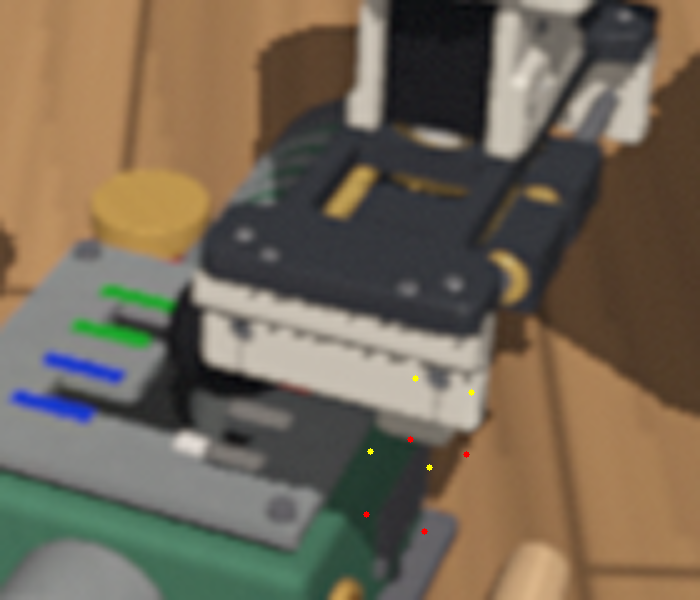

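```bash
python3 -m handwheel '[[[0.23,-0.09,0,0],[0.23,-0.09,0,0],[0.12,-0.05,0,0],[0.12,-0.05,0,0],[0,0,0,0]]]'
python3 -c "
from h import *; st()"
python3 -m handwheel '[[[0.12,-0.05,0,0],[0.12,-0.05,0,0],[0.12,-0.05,0,0],[0,0,0,0]]]'
python3 -c "
from h import *; st()"
```

```text
time_s: 3.9
tcp_pos: [0.5133, 0.137, 0.1217]
eef_rot: [7.6, 89.0, 76.0]
contact_force: [-1.5, 0.9, 1.4]
gripper_width: 0.0009
t 3.9 tcp [0.5133 0.137  0.1217] mach [-0.071   0.0461] jaw 68.5 F [-1.5  0.9  1.4] w 0.0009 j6 -146.6
time_s: 4.3
tcp_pos: [0.5284, 0.1312, 0.1221]
eef_rot: [9.5, 88.9, 77.9]
contact_force: [-2.4, 1.1, 1.3]
gripper_width: 0.0008
t 4.3 tcp [0.5284 0.1312 0.1221] mach [-0.0548  0.0462] jaw 68.5 F [-2.4  1.1  1.3] w 0.0008 j6 -145.0
```

```bash
python3 -m handwheel '[[[0.12,-0.05,0,0],[0.12,-0.05,0,0],[0.12,-0.05,0,0],[0.1,-0.04,0,0],[0,0,0,0]]]'
python3 - <<'E'
from h import *; import cv2
st()
a=vision.capture("side")[150:270,220:360];b=vision.capture("top")[140:260,160:300]
cv2.imwrite('pics/b5.png',cv2.resize(np.hstack([a,b]),None,fx=2.8,fy=2.8,interpolation=cv2.INTER_CUBIC))
E
```

```text
time_s: 4.8
tcp_pos: [0.5485, 0.1231, 0.1221]
eef_rot: [8.8, 88.9, 77.3]
contact_force: [-1.6, 2.0, 1.0]
gripper_width: 0.0005
t 4.8 tcp [0.5485 0.1231 0.1221] mach [-0.0332  0.0461] jaw 68.5 F [-1.6  2.   1. ] w 0.0005 j6 -143.0
```

View pics/b5.png

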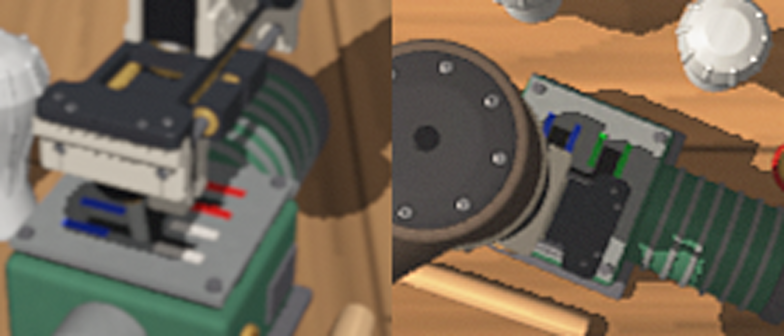

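```bash
python3 - <<'E'
from h import *; import cv2
p=readout.get_state()["tcp_pos"]
a=vision.capture("side");b=vision.capture("top")
a=cv2.resize(a[180:260,220:340],None,fx=6,fy=6,interpolation=cv2.INTER_CUBIC)
b=cv2.resize(b[130:250,160:300],None,fx=5,fy=5,interpolation=cv2.INTER_CUBIC)
def dot(im,n,q,o,f,c):
    u,v=proj(n,q);cv2.circle(im,(int((u-o[0])*f),int((v-o[1])*f)),3,c,-1)
for dz,c in((.027,(0,0,255)),(.093,(0,255,0)),(.15,(255,255,0))): dot(b,"top",p+[0,0,dz],(160,130),5,c)
for y in(-.012,.012):
  for x in(-.0095,.0095):
    dot(a,"side",p+[*(Rm@[x,y]),.027],(220,180),6,(0,0,255))
for m,z,c in[((0,.024),.113,(0,255,255)),((-.0,.041),.172,(255,0,255))]: dot(a,"side",[*(t+Rm@m),z],(220,180),6,c)
cv2.imwrite('pics/s6.png',a);cv2.imwrite('pics/t6.png',b)
E
```

```text
(no output)
```

View pics/s6.png

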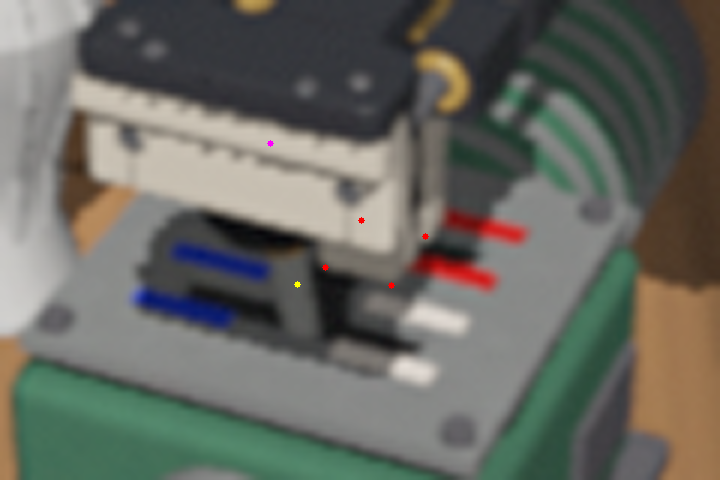

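View pics/t6.png

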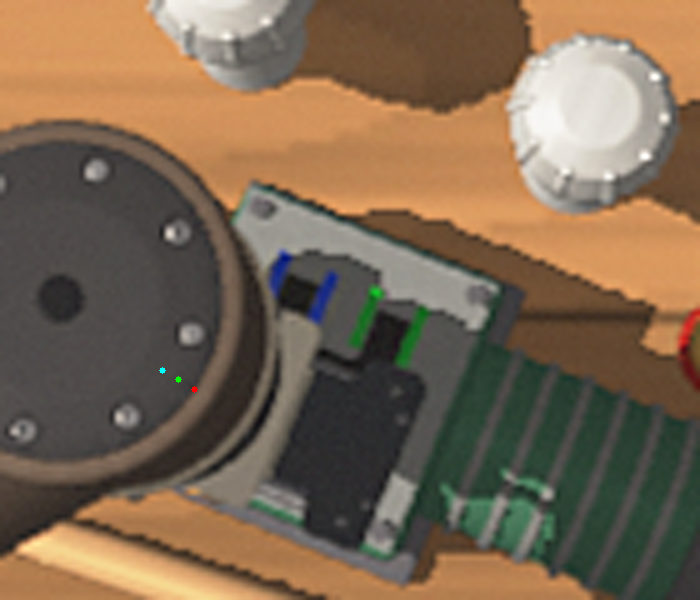

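```bash
python3 -m handwheel '[[[-0.25,0.1,0,0],[-0.12,0.05,0,0],[0.18,0.46,0,0],[0.18,0.46,0,0],[0.18,0.46,0,0],[0.05,0.12,0,0],[0,0,0,0]]]'
python3 -c "
from h import *; st()"
```

```text
time_s: 5.7
tcp_pos: [0.5566, 0.1952, 0.1223]
eef_rot: [5.4, 88.9, 73.9]
contact_force: [-0.4, -0.2, 0.2]
gripper_width: 0.0007
t 5.7 tcp [0.5566 0.1952 0.1223] mach [-0.0522  0.1161] jaw 68.6 F [-0.4 -0.2  0.2] w 0.0007 j6 -148.8
```

```bash
python3 -m handwheel '[[[0.46,-0.18,0,0],[0.46,-0.18,0,0],[0.23,-0.09,0,0],[0.06,-0.02,0,0],[0,0,0,0]]]'
python3 - <<'E'
from h import *; import cv2
st()
a=vision.capture("side");b=vision.capture("top")
a=cv2.resize(a[150:280,200:350],None,fx=5,fy=5,interpolation=cv2.INTER_CUBIC)[:600]
b=cv2.resize(b[130:250,160:300],None,fx=5,fy=5,interpolation=cv2.INTER_CUBIC)
cv2.imwrite('pics/s7.png',a);cv2.imwrite('pics/t7.png',b)
E
```

```text
time_s: 6.2
tcp_pos: [0.6055, 0.1765, 0.121]
eef_rot: [12.3, 89.0, 80.9]
contact_force: [-0.5, -0.1, -0.5]
gripper_width: 0.0009
t 6.2 tcp [0.6055 0.1765 0.121 ] mach [1.000e-04 1.168e-01] jaw 68.7 F [-0.5 -0.1 -0.5] w 0.0009 j6 -144.3
```

View pics/s7.png

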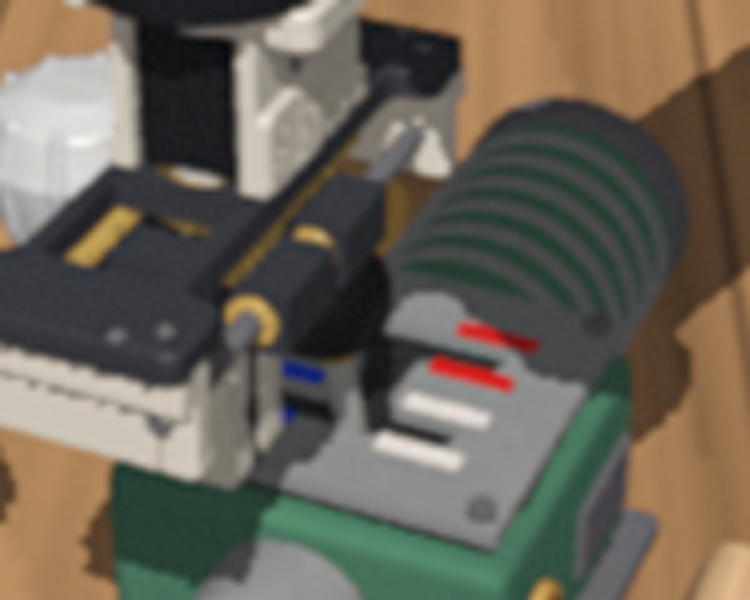

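View pics/t7.png

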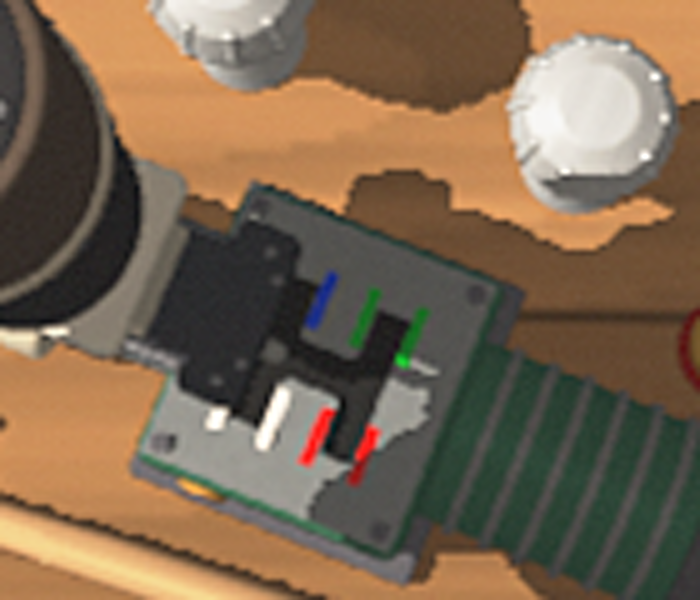

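```bash
python3 -m handwheel '[[[-0.09,-0.23,0,0],[-0.09,-0.23,0,0],[-0.05,-0.12,0,0],[-0.05,-0.12,0,0],[-0.05,-0.12,0,0],[0,0,0,0]]]'
python3 -c "
from h import *; st()"
python3 -m handwheel '[[[-0.05,-0.12,0,0],[-0.05,-0.12,0,0],[-0.05,-0.12,0,0],[0,0,0,0]]]'
python3 -c "
from h import *; st()"
```

```text
time_s: 6.9
tcp_pos: [0.5908, 0.1429, 0.1238]
eef_rot: [1.0, 88.7, 69.8]
contact_force: [0.1, -0.0, -0.2]
gripper_width: 0.0006
t 6.9 tcp [0.5908 0.1429 0.1238] mach [-0.0011  0.0801] jaw 68.8 F [ 0.1 -0.  -0.2] w 0.0006 j6 -142.1
time_s: 7.3
tcp_pos: [0.5862, 0.1287, 0.1253]
eef_rot: [-6.1, 88.5, 62.8]
contact_force: [0.2, 0.9, 1.1]
gripper_width: 0.001
t 7.3 tcp [0.5862 0.1287 0.1253] mach [-0.0002  0.0653] jaw 68.8 F [0.2 0.9 1.1] w 0.001 j6 -141.1
```

```bash
python3 - <<'E'
from h import *; import cv2
st()
a=vision.capture("side");b=vision.capture("top")
a=cv2.resize(a[150:280,200:350],None,fx=5,fy=5,interpolation=cv2.INTER_CUBIC)[:600]
b=cv2.resize(b[130:250,160:300],None,fx=5,fy=5,interpolation=cv2.INTER_CUBIC)
cv2.imwrite('pics/s8.png',a);cv2.imwrite('pics/t8.png',b)
E
```

```text
t 7.3 tcp [0.5862 0.1287 0.1253] mach [-0.0002  0.0653] jaw 68.8 F [0.2 0.9 1.1] w 0.001 j6 -141.1
```

View pics/s8.png

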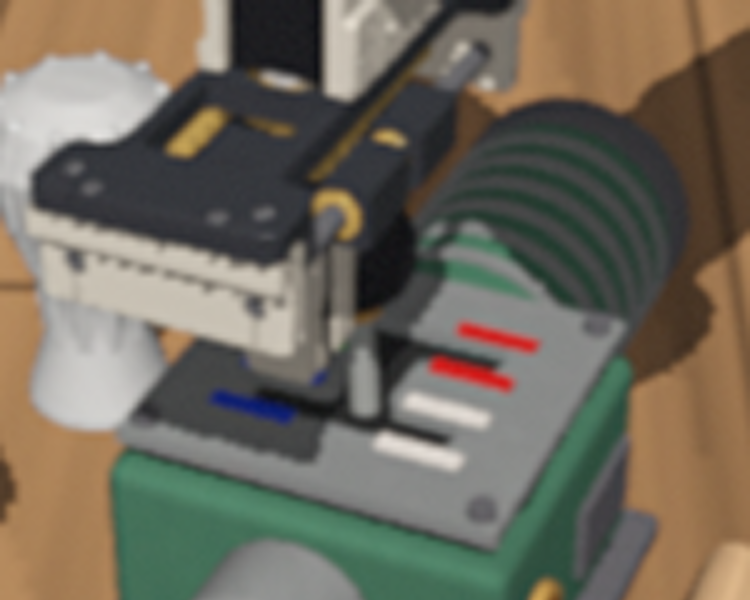

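View pics/t8.png

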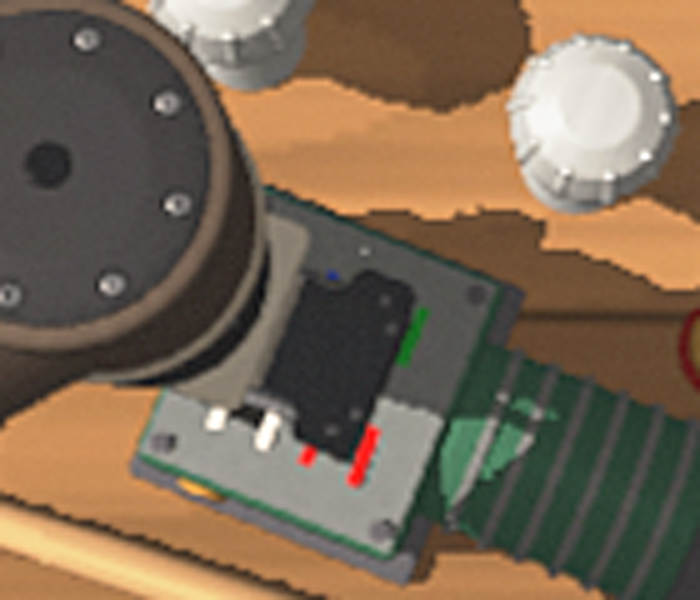

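```bash
python3 - <<'E'
from h import *
for c in (-.29,-.2,-.14,-.07,0):
  for L in(.088,.115,.15):
    m=(0,-L*np.sin(c)); u,v=proj("side",[*(t+Rm@m),.025+L*np.cos(c)]);print(c,L,round((u-200)*5),round((v-150)*5))
E
```

```text
-0.29 0.088 347 398
-0.29 0.115 337 349
-0.29 0.15 323 281
-0.2 0.088 356 381
-0.2 0.115 349 327
-0.2 0.15 340 253
-0.14 0.088 362 371
-0.14 0.115 357 314
-0.14 0.15 351 235
-0.07 0.088 369 360
-0.07 0.115 367 299
-0.07 0.15 364 217
0 0.088 376 350
0 0.115 376 287
0 0.15 377 201
```

```bash
python3 -m handwheel '[[[-0.05,-0.12,-0.04,0],[-0.05,-0.12,-0.04,0],[-0.05,-0.12,-0.04,0],[-0.05,-0.12,-0.04,0],[-0.05,-0.12,0,0],[0,0,0,0]]]'
python3 -c "
from h import *; st()"
python3 -m handwheel '[[[-0.05,-0.12,-0.02,0],[-0.05,-0.12,0,0],[-0.05,-0.12,-0.02,0],[0,0,0,0]]]'
python3 - <<'E'
from h import *; import cv2
st()
a=vision.capture("side")
a=cv2.resize(a[150:270,200:350],None,fx=5,fy=5,interpolation=cv2.INTER_CUBIC)
cv2.imwrite('pics/s9.png',a)
E
```

```text
time_s: 8.0
tcp_pos: [0.5751, 0.1026, 0.1174]
eef_rot: [-4.1, 88.6, 64.7]
contact_force: [1.0, 1.3, 1.6]
gripper_width: 0.0006
t 8.0 tcp [0.5751 0.1026 0.1174] mach [-0.0009  0.0369] jaw 68.8 F [1.  1.3 1.6] w 0.0006 j6 -139.3
time_s: 8.4
tcp_pos: [0.5681, 0.0865, 0.1154]
eef_rot: [-2.7, 88.6, 66.1]
contact_force: [1.2, 1.2, 0.9]
gripper_width: 0.0006
t 8.4 tcp [0.5681 0.0865 0.1154] mach [-0.0014  0.0193] jaw 68.8 F [1.2 1.2 0.9] w 0.0006 j6 -138.1
```

View pics/s9.png

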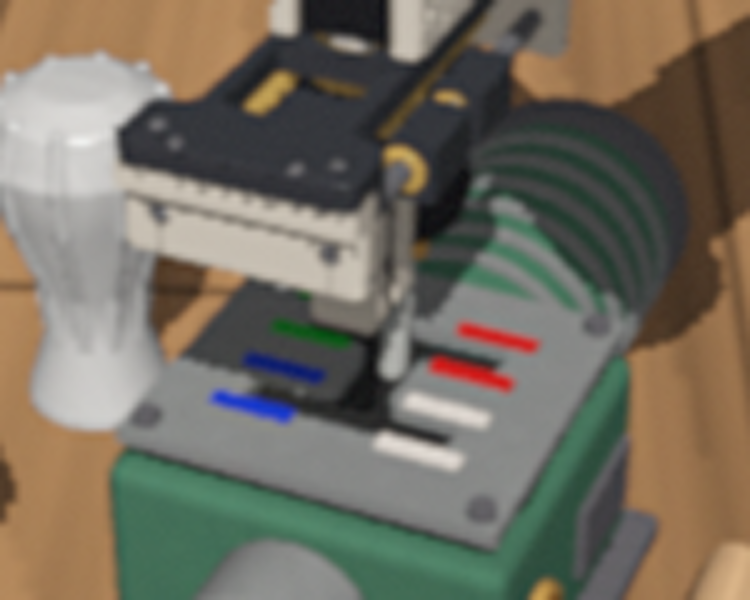

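```bash
python3 -m handwheel '[[[-0.04,-0.12,0.02,0],[-0.04,-0.12,0.02,0],[-0.04,-0.12,0,0],[0,0,0,0]]]'
python3 -c "
from h import *; st()"
python3 -m handwheel '[[[-0.04,-0.1,0,0],[0,0,0,0]]]'
python3 - <<'E'
from h import *; import cv2
st()
a=vision.capture("side")
a=cv2.resize(a[150:270,200:350],None,fx=5,fy=5,interpolation=cv2.INTER_CUBIC)
cv2.imwrite('pics/s10.png',a)
for c in (.14,.2,.29):
  for L in(.088,.115,.15):
    m=(0,-L*np.sin(c)); u,v=proj("side",[*(t+Rm@m),.025+L*np.cos(c)]);print(c,L,round((u-200)*5),round((v-150)*5))
E
```

```text
time_s: 8.85
tcp_pos: [0.5616, 0.071, 0.1157]
eef_rot: [4.4, 88.7, 73.2]
contact_force: [-0.4, 1.1, -1.1]
gripper_width: 0.0001
t 8.85 tcp [0.5616 0.071  0.1157] mach [-0.0018  0.0025] jaw 68.8 F [-0.4  1.1 -1.1] w 0.0001 j6 -136.9
time_s: 9.05
tcp_pos: [0.5597, 0.0664, 0.1157]
eef_rot: [5.0, 88.8, 73.8]
contact_force: [-0.1, 0.7, -0.1]
gripper_width: 0.0001
t 9.05 tcp [0.5597 0.0664 0.1157] mach [-0.0018 -0.0025] jaw 68.8 F [-0.1  0.7 -0.1] w 0.0001 j6 -136.5
0.14 0.088 390 334
0.14 0.115 395 266
0.14 0.15 401 175
0.2 0.088 396 328
0.2 0.115 403 259
0.2 0.15 411 167
0.29 0.088 405 321
0.29 0.115 414 251
0.29 0.15 426 157
```

View pics/s10.png

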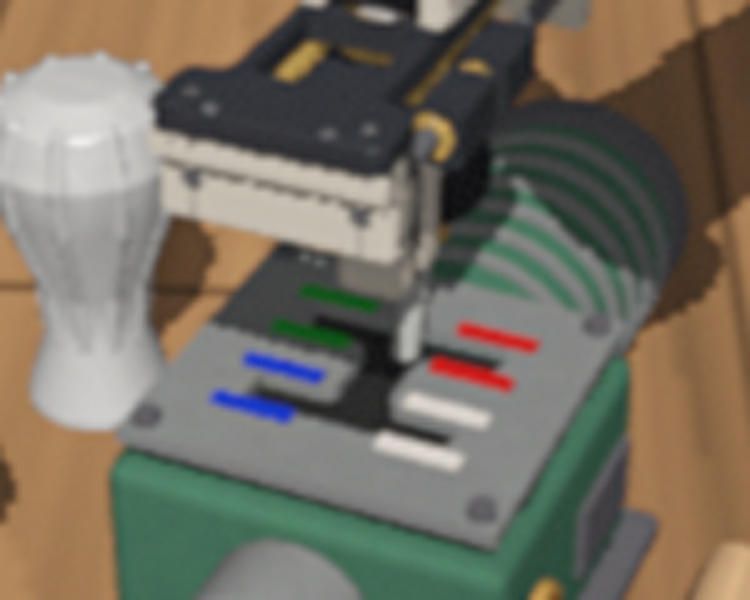

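```bash
python3 -m handwheel '[[[-0.03,-0.08,0,0],[0,0,0,0]]]'
python3 -m handwheel '[[[-0.03,-0.06,0,0],[0,0,0,0]]]'
python3 -c "
from h import *; st()"
```

```text
time_s: 9.3
tcp_pos: [0.5585, 0.0633, 0.1156]
eef_rot: [5.0, 88.7, 73.8]
contact_force: [-0.4, 0.9, -0.3]
gripper_width: 0.0006
time_s: 9.5
tcp_pos: [0.5585, 0.0627, 0.1156]
eef_rot: [1.2, 88.5, 70.0]
contact_force: [0.0, 1.8, -1.4]
gripper_width: 0.0005
t 9.5 tcp [0.5585 0.0627 0.1156] mach [-0.0015 -0.0063] jaw 68.8 F [ 0.   1.8 -1.4] w 0.0005 j6 -136.1
```

```bash
python3 -m handwheel '[[[0.09,0.23,0,0],[0.09,0.23,0.04,0],[-0.46,0.18,0.04,0],[-0.46,0.18,0,0],[-0.46,0.18,0,0],[0,0,0,0]]]'
python3 -c "
from h import *; st()"
```

```text
time_s: 10.1
tcp_pos: [0.5096, 0.1049, 0.1188]
eef_rot: [5.1, 88.8, 73.8]
contact_force: [0.3, 0.6, 0.0]
gripper_width: 0.0006
t 10.1 tcp [0.5096 0.1049 0.1188] mach [-0.0626  0.0149] jaw 68.8 F [0.3 0.6 0. ] w 0.0006 j6 -143.3
```

Now −y by about 56 mm, then look.

```bash
python3 -m handwheel '[[[-0.18,-0.46,0,0],[-0.18,-0.46,0,0],[-0.14,-0.36,0,0],[0,0,0,0]]]'
python3 - <<'E'
from h import *; import cv2
st()
a=vision.capture("side");b=vision.capture("top")
a=cv2.resize(a[150:270,200:350],None,fx=5,fy=5,interpolation=cv2.INTER_CUBIC)
b=cv2.resize(b[130:250,160:300],None,fx=5,fy=5,interpolation=cv2.INTER_CUBIC)
cv2.imwrite('pics/s11.png',a);cv2.imwrite('pics/t11.png',b)
E
```

```text
time_s: 10.5
tcp_pos: [0.489, 0.051, 0.1191]
eef_rot: [4.2, 88.9, 73.2]
contact_force: [0.1, 0.0, -0.1]
gripper_width: 0.0004
t 10.5 tcp [0.489  0.051  0.1191] mach [-0.0618 -0.0429] jaw 68.9 F [ 0.1  0.  -0.1] w 0.0004 j6 -138.7
```

View pics/s11.png

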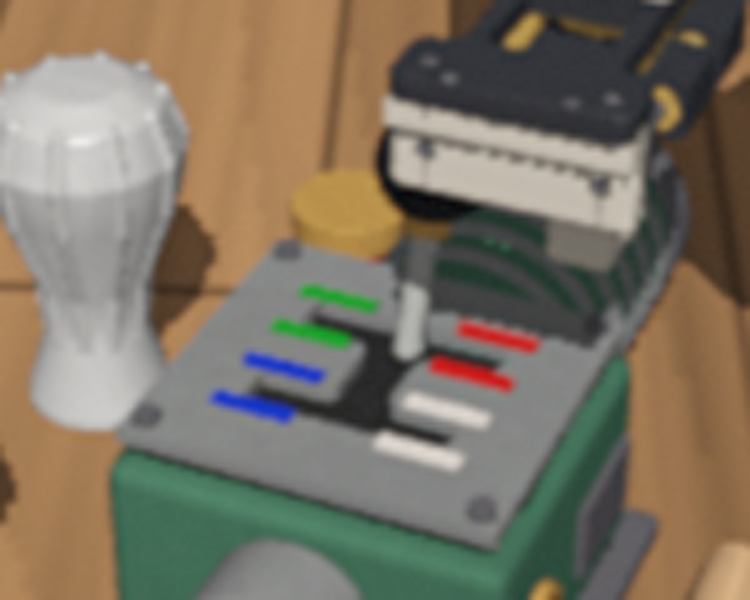

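View pics/t11.png

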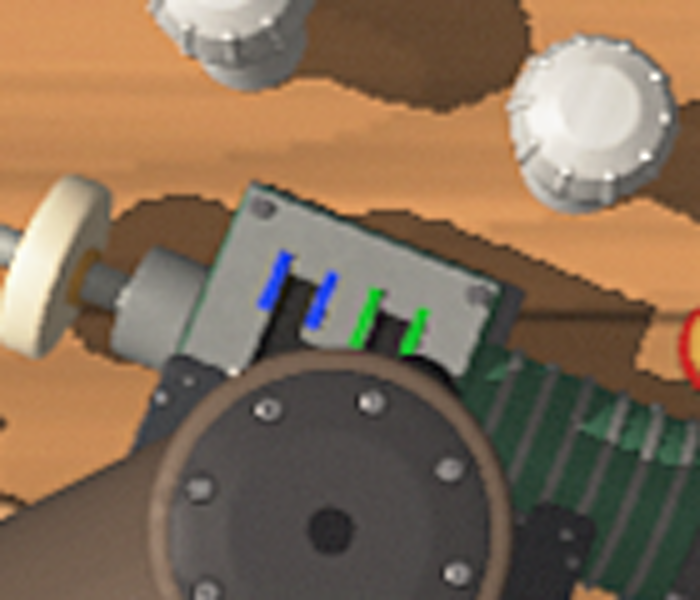

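```bash
python3 -m handwheel '[[[0.23,-0.09,0,0],[0.14,-0.05,0,0],[0.12,-0.05,0,0],[0.12,-0.05,0,0],[0.12,-0.05,0,0],[0.12,-0.05,0,0],[0,0,0,0]]]'
python3 -c "
from h import *; st()"
python3 -m handwheel '[[[0.12,-0.05,-0.03,0],[0.12,-0.05,-0.03,0],[0.12,-0.05,0,0],[0.12,-0.05,0,0],[0,0,0,0]]]'
python3 -c "
from h import *; st()"
```

```text
time_s: 11.3
tcp_pos: [0.5271, 0.0376, 0.1186]
eef_rot: [9.3, 88.9, 78.2]
contact_force: [-0.7, 0.5, 0.5]
gripper_width: 0.0003
t 11.3 tcp [0.5271 0.0376 0.1186] mach [-0.0215 -0.0412] jaw 68.9 F [-0.7  0.5  0.5] w 0.0003 j6 -135.1
time_s: 11.8
tcp_pos: [0.5472, 0.0293, 0.1155]
eef_rot: [12.8, 88.9, 81.7]
contact_force: [-0.3, -0.2, 0.2]
gripper_width: 0.0005
t 11.8 tcp [0.5472 0.0293 0.1155] mach [ 0.0003 -0.0415] jaw 68.9 F [-0.3 -0.2  0.2] w 0.0005 j6 -133.2
```

```bash
python3 - <<'E'
from h import *; import cv2
a=vision.capture("side")
a=cv2.resize(a[150:270,200:350],None,fx=5,fy=5,interpolation=cv2.INTER_CUBIC)
cv2.imwrite('pics/s12.png',a);st()
E
```

```text
t 11.85 tcp [0.5471 0.0293 0.1155] mach [ 0.0001 -0.0416] jaw 68.9 F [-0.3 -0.6 -0.1] w 0.0005 j6 -133.3
```

View pics/s12.png

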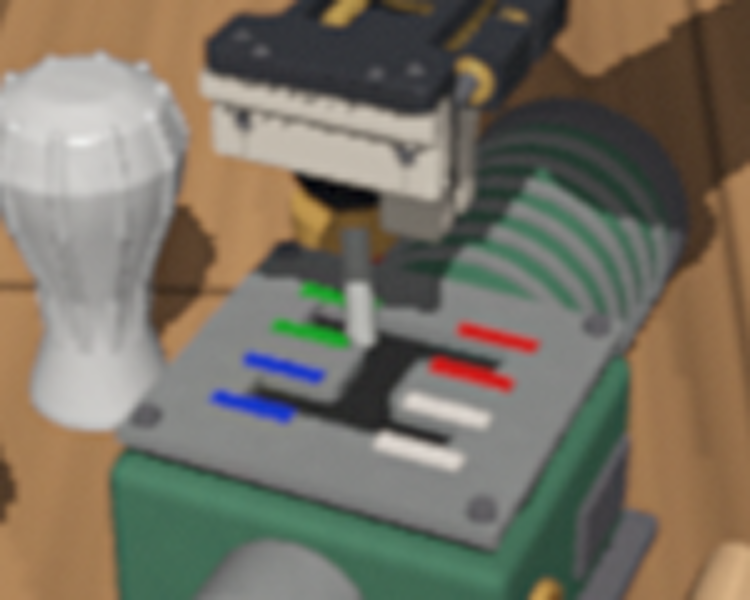

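The stem is now in the green slot at about (360,310) in the crop, partway in. Keep pushing +x.

```bash
python3 -m handwheel '[[[0.12,-0.05,0,0],[0.12,-0.05,0,0],[0.08,-0.03,0,0],[0,0,0,0]]]'
python3 -m handwheel '[[[0.1,-0.04,0,0],[0,0,0,0]]]'
python3 -m handwheel '[[[0.08,-0.03,0,0],[0,0,0,0]]]'
python3 -c "
from h import *; st()"
```

```text
time_s: 12.25
tcp_pos: [0.5597, 0.0241, 0.1145]
eef_rot: [19.4, 88.9, 88.3]
contact_force: [-0.3, -0.1, -0.8]
gripper_width: 0.0008
time_s: 12.45
tcp_pos: [0.5641, 0.0221, 0.1144]
eef_rot: [19.8, 88.9, 88.7]
contact_force: [-0.3, -0.1, -0.5]
gripper_width: 0.0002
time_s: 12.65
tcp_pos: [0.5668, 0.021, 0.114]
eef_rot: [23.8, 88.9, 92.7]
contact_force: [-2.1, 2.9, -1.2]
gripper_width: 0.0003
t 12.65 tcp [0.5668 0.021  0.114 ] mach [ 0.0215 -0.0421] jaw 68.9 F [-2.1  2.9 -1.2] w 0.0003 j6 -131.5
```

```bash
python3 -m handwheel '[[[0.06,-0.02,0,0],[0,0,0,0]]]'
python3 -m handwheel '[[[0.06,-0.02,0,0],[0,0,0,0]]]'
python3 -m handwheel '[[[0.06,-0.02,0,0],[0,0,0,0]]]'
python3 - <<'E'
from h import *; import cv2
a=vision.capture("side")
a=cv2.resize(a[150:270,200:350],None,fx=5,fy=5,interpolation=cv2.INTER_CUBIC)
cv2.imwrite('pics/s13.png',a);st()
E
```

```text
time_s: 12.85
tcp_pos: [0.5672, 0.0208, 0.1138]
eef_rot: [33.3, 88.8, 102.1]
contact_force: [-3.9, 3.2, 2.2]
gripper_width: 0.0004
time_s: 13.05
tcp_pos: [0.5671, 0.0208, 0.1138]
eef_rot: [42.5, 88.7, 111.4]
contact_force: [-4.0, 2.2, 1.6]
gripper_width: 0.0005
time_s: 13.25
tcp_pos: [0.5669, 0.0209, 0.1139]
eef_rot: [50.1, 88.5, 119.0]
contact_force: [-3.8, 3.1, 1.3]
gripper_width: 0.0005
t 13.3 tcp [0.5669 0.0209 0.1139] mach [ 0.0217 -0.0421] jaw 68.9 F [-5.9  4.2  1.8] w 0.0002 j6 -130.9
```

View pics/s13.png

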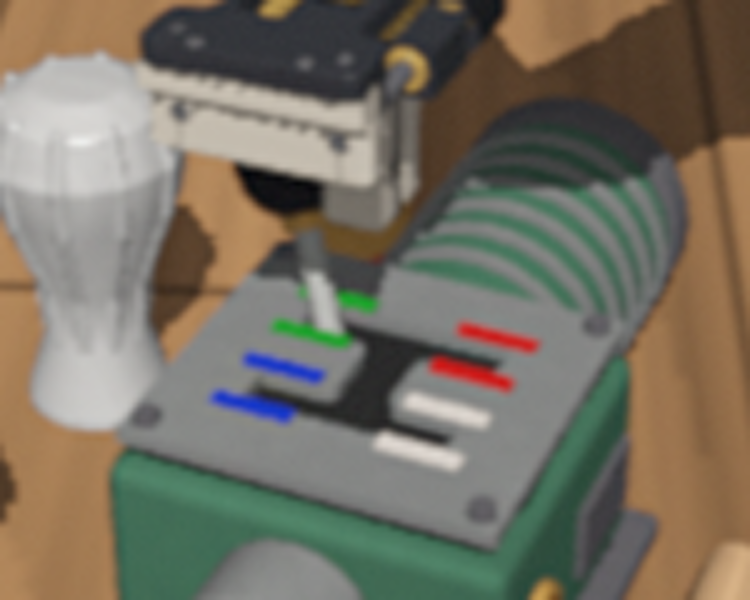

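The tool has stalled against the stop at about 7 N, and the stem stands between the green bars. Back straight off along −x and lift clear.

```bash
python3 -m handwheel '[[[-0.12,0.05,0,0],[-0.35,0.14,0,0],[-0.7,0.28,0,0],[-0.7,0.28,0,0],[-0.7,0.28,0.5,0],[-0.2,0,1,0],[0,0,1,0],[0,0,0,0]]]'
python3 -m handwheel '[[[0,-0.8,0.6,0],[0,-0.9,0.5,0],[0,-0.9,0,0],[0,-0.9,0,0],[0,-0.9,0,0],[0,-0.9,0,0],[0,-0.5,0,0],[0,0,0,0]]]'
python3 - <<'E'
from h import *; import cv2
a=vision.capture("side");b=vision.capture("top");st()
cv2.imwrite('pics/s14.png',cv2.resize(a[130:270,180:350],None,fx=4,fy=4,interpolation=cv2.INTER_CUBIC))
cv2.imwrite('pics/t14.png',cv2.resize(b[100:260,170:340],None,fx=3.7,fy=3.7,interpolation=cv2.INTER_CUBIC))
cv2.imwrite('pics/tf14.png',b)
u,v=proj("top",[*(t+Rm@[.053,-.041]),.159]);print("pred ball top crop",(u-170)*3.7,(v-100)*3.7)
E
```

```text
time_s: 14.1
tcp_pos: [0.451, 0.0621, 0.219]
eef_rot: [26.8, 88.8, 95.7]
contact_force: [0.1, 0.7, -1.2]
gripper_width: 0.0006
time_s: 14.9
tcp_pos: [0.4483, -0.177, 0.2695]
eef_rot: [-17.8, 88.5, 51.4]
contact_force: [-0.1, 0.6, -0.1]
gripper_width: 0.0006
t 15.0 tcp [ 0.4484 -0.1754  0.2696] mach [-0.016  -0.2682] jaw 69.3 F [-0.   1.2  0.1] w 0.0005 j6 -111.4
pred ball top crop 287.8697104426849 323.64842400854207
```

View pics/s14.png

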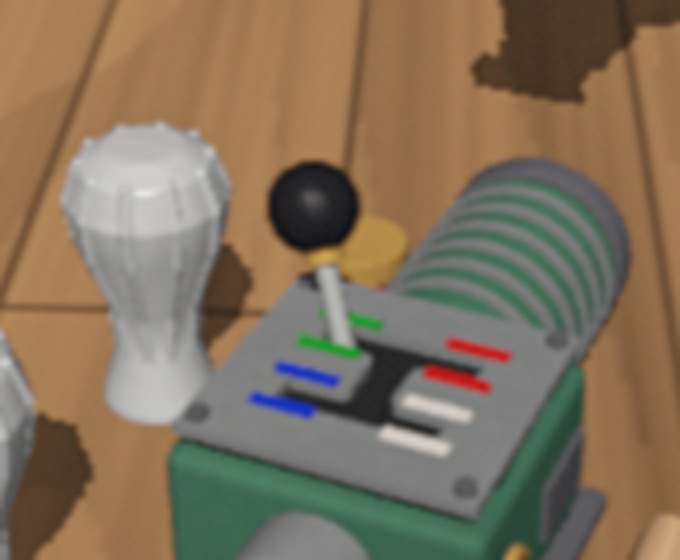

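View pics/t14.png

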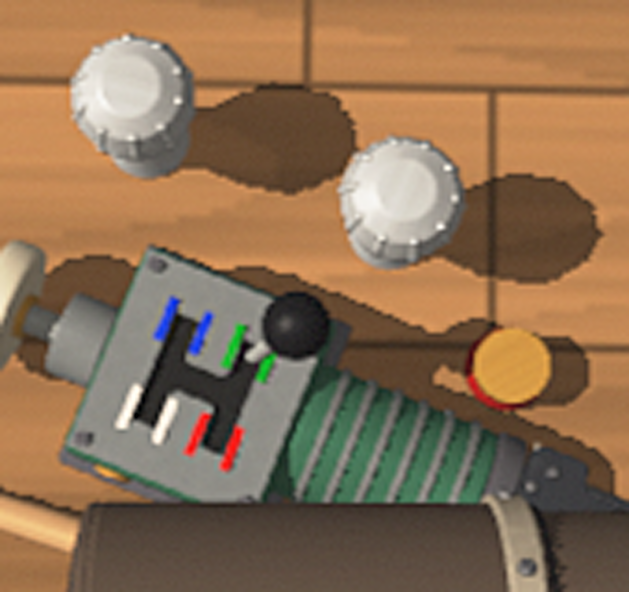

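View pics/tf14.png

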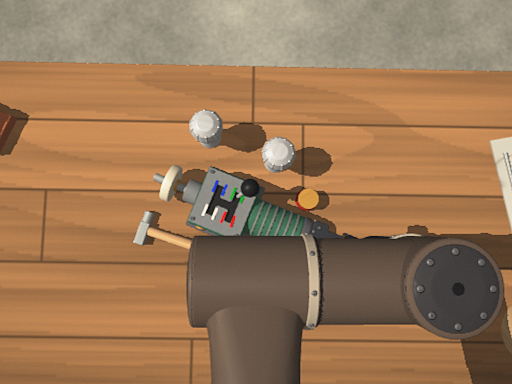

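```bash
python3 -c "
from plant import close_job
print(close_job())"
```

```text
the job is handed in; nothing more can be done
None
```

I pushed the lever from the white slot into the green slot and left it there, and the job is handed in at about 15 s of the 61 s allowed. Green was the far slot of the −y column. With the gripper shut, I pushed the ball +x out of white into the lane, −y along the lane, then +x into green. The red and blue slots were not entered.

**Final checks:**
- **Lever:** it stopped against the slot's end stop, with about 7 N on the tool and nothing forced. In the last pictures the stem stands between the green bars. The ball is at about x = +54, y = −45 mm in the machine frame, against +53 and −41 expected.
- **Loose objects:** the vases and tin are at the same pixels as at the start. Only part of the hammer was visible past the arm, and that part had not moved.
- **Robot:** the arm is clear and was touching nothing at the end.

**What disagreed:**
- **Fingertip height:** in the side camera the fingertips looked about 27 mm higher than the reported tool position, so I set the pushing height from the pictures.
- **Ball at the start:** it measured about 15 mm short of the stated home position in the white slot.
- **Ball at the end:** the top camera put it about 4 mm from the expected point sideways, which is more than the 2 mm calibration error.

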